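Put two tape rolls on the dowel stand in order

TASK

Put away two rolls of paper tape on the wooden dowel stand: thread the teal roll over the post first and down onto the base, then the yellow roll on top of it, both fully home and lying flat. Leave the red roll where it is.

Things in the scene. Friction and masses are not known exactly. Their poses are not given: they have to be found in the camera images.
- teal_roll_center (a point): Roll of teal (dark blue-green) paper tape with small white dots on a brown card core. 56 mm outside diameter, 34 mm bore right through, 24 mm high as it lies flat on the table, about 50 g, stiff. This point is the centre of the roll (on its axis, half-way up: 12 mm above its underside); its z axis is the axis of the bore. It goes on the post first, at the bottom.
- yellow_roll_center (a point): Roll of yellow paper tape with small white dots on a brown card core. 56 mm outside diameter, 34 mm bore right through, 24 mm high as it lies flat on the table, about 50 g, stiff. This point is the centre of the roll (on its axis, half-way up: 12 mm above its underside); its z axis is the axis of the bore. It goes on the post second, on top of the teal roll.
- red_roll_center (a point): Roll of red paper tape with small white dots on a brown card core; not wanted, stays where it is. 56 mm outside diameter, 34 mm bore right through, 24 mm high as it lies flat on the table, about 50 g, stiff. This point is the centre of the roll (on its axis, half-way up: 12 mm above its underside); its z axis is the axis of the bore. 
- post_foot (a point): Dowel stand, which does not move: a round light wooden base, 84 mm in diameter and 12 mm high, standing on the table, with an upright dark wooden post, 16 mm in diameter, in its middle. The post rises 60 mm above the base, to 72 mm above the table, with a slightly tapered tip. This point is on the post's axis, level with the top of the base, where the lowest roll rests; z points up along the post.
Mind the look-alikes: they are no part of the job. There is more than one size of the part that bears yellow_roll_center; the job needs the largest.

How it is judged:
By the outcome, as a careful person would: the job done as asked, in the order asked, and still so for the second after the job is handed in, with the robot touching nothing.
It also fails if it takes over 48 s, if anything falls off the work surface, if the arm or the gripper's body presses on something with over 40 N, if the wrist force passes 120 N, or if a joint passes its speed limit or range.

ROBOT

A 6-joint arm with a two-finger parallel gripper is mounted at the origin on a cart in front of the work surface, level with it; the furniture and walls round the work are solid. World frame = base frame: x ahead of the robot, y to its left, z up, the work surface at z = 0. Lengths are in m, angles in rad, forces in N, time in s.
With the tool pointing down it reaches from about 0.275 to 0.975 m from the base axis. Payload 8.4 kg.
Tool frame: the origin (TCP) lies at the very end of the fingers, on their centre line; the grasp point (between the pads) lies 19 mm behind it; z points along the fingers, y is the line along which they close (so a half turn about z gives the same grasp; the last joint's range is limited). The gripper opens to 92 mm and grips with 3 to 60 N. Pads are 20 mm wide; open, the fingers measure 128 mm over their backs; the gripper's body (75 mm by 189 mm) begins 69 mm behind the grasp point.
Start: joints at [1.177, 0.353, 1.633, -0, 1.155, -0.002], TCP at [0.239, 0.578, 0.215] pointing down, gripper open.
Joint ranges: [-2.63, 2.63], [-0.92, 2.1], [0.06, 2.66], [-1.3, 4.44], [0, 2.69], [-3.02, 3.02]. Speed limits (rad/s): [2.22, 2.22, 2.79, 3.14, 3.14, 3.14].

INTERFACE

Orientations are given as a rotation vector (axis times angle).
In Python, from station import state, camera, camera_params, sign_off gives the robot as it stands. The module is installed in compiled form; this text tells all that it offers.
- The arm moves only by the tool send_rows, never from a script. Its argument "targets" is a list of rows, each an object of numbers: "tx", "ty", "tz": the shift along the tool's x, y, z in m; "yaw": the turn about the tool's z in rad. In form: [{"tx": .., "ty": .., "tz": .., "yaw": ..}, ...]. A call has 1 to 12 rows; each row shifts and turns the commanded pose from where the row before left it, along the tool's axes as they then stand; what a row does not reach is not made up. A row lasts 1/12 s, in which the tool goes at most 41.7 mm and 7.16 degrees, less where a joint would pass 70% of its speed; a pose out of reach is approached as far as the arm can. A call is refused whole if a number of a shift passes 0.0417 or a number of a turn 0.125, either way. A call with a gripper value outside its range is refused whole. "jaw" is the finger opening in m, from 0 to 0.0919, set as the call begins (left out, the last holds). The fingers move at their own pace and stop on an object; "squeeze" is the grip in N (left out, the last holds). Time passes only in rows, so rows that do not move let the fingers close. It gives the time, the measured TCP pose, the force, the opening and the grip force at its end, in the units of the state.
- state(): the state, without advancing time (a new reading comes with each control period).
- camera(name): name is "side" or "top"; returns (picture, depth): 384x512x3 uint8, red, green, blue; 384x512 float32, m along the optical axis (not along the pixel's ray), 0 where there is no reading.
- camera_params(name): a dict with "mtx" (3x3 intrinsics, pixels), "rvec" (rotation vector, rad) and "tvec" (3), from world to camera coordinates, as OpenCV has them. Camera axes: x right, y down, z forward; pixel columns grow to the right and rows downward; lengths in m; the calibration is good to about 2 mm. A picture is of the moment at which its call begins. camera_params takes no time and is no camera call.
- sign_off(): hands the job in; it is judged then, once.
The state is a dict: "time_s": time; "qpos": joint angles; "qvel": joint speeds; "joint_torque": joint torques, N m; "tool_pos": TCP position; "orientation": TCP orientation; "force": force on the tool from outside, world axes, zero at the start; "wrist_torque": the same for the moment, N m; "width": finger opening in m; "finger_force": force on a finger pad.
Only numpy, scipy, OpenCV 4.12 (cv2) and the standard library are available. Lean on these libraries where they do the work, as an engineer would, in place of code of your own. Each camera call takes 0.05 s, during which the arm holds its last target. There are 200 camera calls.

## Working session

There is one attempt and no reset: what is moved stays moved. The work goes in short steps, Python scripts to look and compute and a tool call to move; the robot and the scene stay as the last step left them, time stands still between calls to the robot, and variables do not carry over. Pictures are saved under pics/ and viewed, at most 10 in all, crops included, and the job is handed in when it is done.

Besides the shell and the picture viewer there is one more tool, called after "Request:" as name([rows], argument=value, ...), one row to a line, values as JSON. send_rows: Moves the arm, as the interface text tells. Its arguments: {"type":"object","properties":{"targets":{"type":"array"},"jaw":{"type":"number"},"squeeze":{"type":"number"}},"required":["targets"]}

```bash
mkdir -p pics; cat > h.py <<'E'
import numpy as np, cv2
from station import state, camera, camera_params, sign_off
def grab(n,f):
    p,d=camera(n); cv2.imwrite(f'pics/{f}.png',p[:,:,::-1]); np.save(f'pics/{f}.npy',d); return p,d
def ray(n,u,v,z):
    c=camera_params(n); R=cv2.Rodrigues(np.array(c['rvec'],float))[0]; t=np.array(c['tvec'],float).ravel()
    d=R.T@np.linalg.inv(np.array(c['mtx']))@[u,v,1]; o=-R.T@t
    return o+d*(z-o[2])/d[2]
def proj(n,P):
    c=camera_params(n); return cv2.projectPoints(np.array(P,float).reshape(-1,3),np.array(c['rvec'],float),np.array(c['tvec'],float),np.array(c['mtx'],float),None)[0].reshape(-1,2)
E
python3 - <<'E'
from h import *
a,_=grab('top','t0'); b,_=grab('side','s0')
cv2.imwrite('pics/t0s.png',cv2.resize(a[:,:,::-1],(800,600),interpolation=cv2.INTER_CUBIC))
cv2.imwrite('pics/s0s.png',cv2.resize(b[:,:,::-1],(800,600),interpolation=cv2.INTER_CUBIC))
s=state();print(s)
for n in('top','side'):
    print(n,proj(n,[[.3,0,0],[.6,0,0],[.5,.3,0],[.5,-.3,0]]).round())
E
```

```text
{'time_s': 0.1, 'qpos': array([ 1.17657262e+00,  3.53572923e-01,  1.63408272e+00, -3.30632309e-06,
        1.15517000e+00, -2.38897903e-03]), 'qvel': array([-0.00092377, -0.00038502, -0.00141329, -0.00043952,  0.00265227,
       -0.00272275]), 'joint_torque': array([ 5.05250318e-04, -5.94918537e+01, -3.34926045e+01,  6.97749364e-02,
        1.85297441e-02,  3.52991697e-05]), 'tool_pos': array([0.23849934, 0.57721697, 0.21393266]), 'orientation': array([-6.11513753e-01, -3.08125691e+00,  1.89961150e-03]), 'force': array([ 0.31337872, -0.98012919, -0.05535127]), 'wrist_torque': array([-0.00862008, -0.06337832,  0.03429961]), 'finger_force': 0.0, 'width': 0.09164707101850574}
top [[226. 313.]
 [226. 177.]
 [ 91. 222.]
 [359. 221.]]
side [[126. 211.]
 [258. 191.]
 [191. 140.]
 [259. 290.]]
```

View pics/t0s.png

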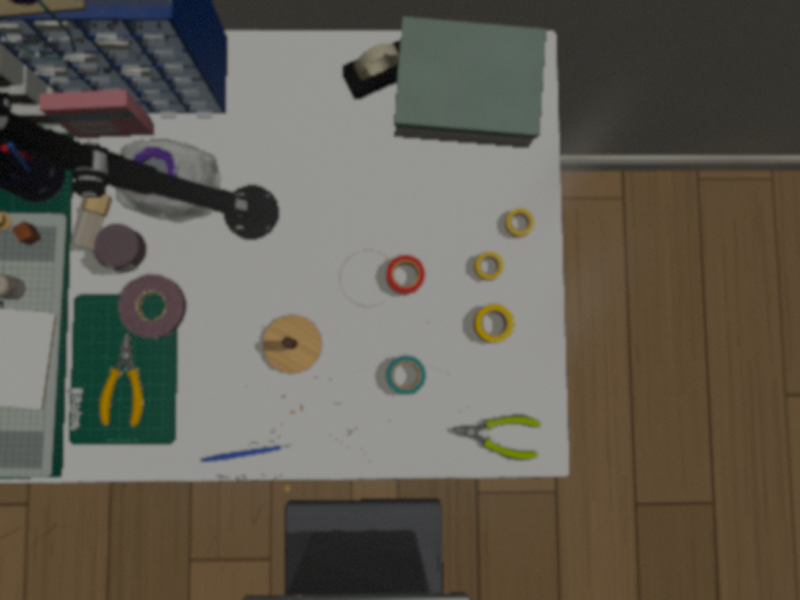

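View pics/s0s.png

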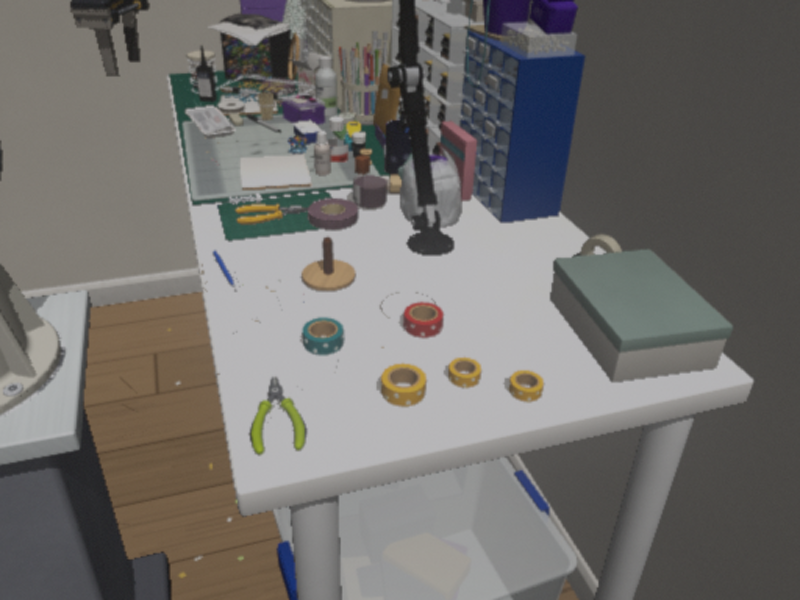

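The top view (800x600) shows the stand at (291,343) and the teal roll at (405,375). The red roll is at (405,274). Three yellow rolls are at (494,323), (488,266) and (519,222), and the one at (494,323) looks largest. Other round look-alikes are the mauve roll at (152,306) and the dark one at (120,247). Next I'll measure the candidates and check them in one close crop.

```bash
python3 - <<'E'
from h import *
im=cv2.imread('pics/t0.png'); d=np.load('pics/t0.npy'); hsv=cv2.cvtColor(im,cv2.COLOR_BGR2HSV)
x0,y0=160,125
cv2.imwrite('pics/crop.png',cv2.resize(im[125:275,160:360],(800,600),interpolation=cv2.INTER_CUBIC))
print(np.linalg.inv(np.array(camera_params('top')['mtx'])).round(5).tolist())
for n,(cx,cy) in dict(teal=(405,375),red=(405,274),Y1=(494,323),Y2=(488,266),Y3=(519,222),base=(291,343)).items():
    u,v=cx*.64,cy*.64; r=24
    U,V=int(u)-r,int(v)-r
    w=hsv[V:V+2*r,U:U+2*r]; m=((w[...,1]>90)&(w[...,2]>50)).astype(np.uint8)
    k,l,st,c=cv2.connectedComponentsWithStats(m); 
    # component nearest
    b=max(range(1,k),key=lambda i:st[i,4]-30*np.hypot(*(c[i]-r)))
    cn=max(cv2.findContours((l==b).astype(np.uint8),cv2.RETR_EXTERNAL,cv2.CHAIN_APPROX_NONE)[0],key=len)
    pts=cv2.convexHull(cn)[:,0].astype(float)+[U,V]
    zt=.024 if n!='base' else .012
    W=np.array([ray('top',*p,zt)[:2] for p in pts],np.float32)
    (c2,rad)=cv2.minEnclosingCircle(W)
    print(n,'c',np.round(c2,4),'diam',round(2*rad,4),'bbox',np.round(W.min(0),4),np.round(W.max(0),4),'mid',np.round((W.min(0)+W.max(0))/2,4))
print('post top from pixel', ray('top',291*.64,342*.64,.072))
print('cam',-cv2.Rodrigues(np.array(camera_params('top')['rvec'],float))[0].T@np.array(camera_params('top')['tvec']).ravel())
E
```

```text
[[0.00215, 0.0, -0.53903], [0.0, 0.00215, -0.41614], [0.0, 0.0, 1.0]]
teal c [ 0.4593 -0.0729] diam 0.0519 bbox [ 0.4346 -0.0986] [ 0.4846 -0.0482] mid [ 0.4596 -0.0734]
red c [ 0.6014 -0.0733] diam 0.0554 bbox [ 0.5748 -0.1002] [ 0.6284 -0.047 ] mid [ 0.6016 -0.0736]
Y1 c [ 0.5315 -0.1977] diam 0.0563 bbox [ 0.5056 -0.2254] [ 0.5587 -0.1699] mid [ 0.5321 -0.1976]
Y2 c [ 0.6129 -0.1927] diam 0.0416 bbox [ 0.5943 -0.2117] [ 0.6324 -0.1735] mid [ 0.6134 -0.1926]
Y3 c [ 0.6756 -0.2377] diam 0.0414 bbox [ 0.657  -0.2579] [ 0.6957 -0.2174] mid [ 0.6764 -0.2376]
base c [0.5047 0.0871] diam 0.0813 bbox [0.4661 0.0485] [0.5435 0.1257] mid [0.5048 0.0871]
post top from pixel [0.50368156 0.0808609  0.072     ]
cam [ 0.4648442  -0.02966329  1.04257466]
```

View pics/crop.png

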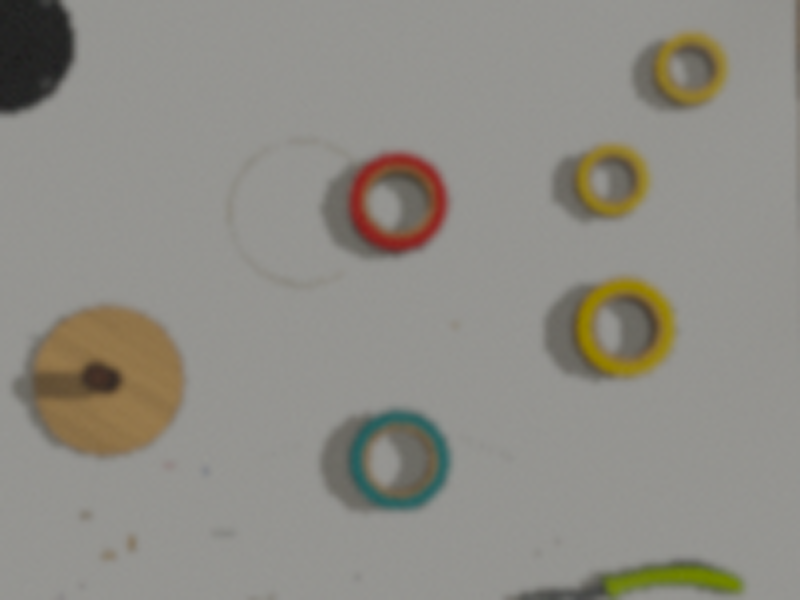

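The crop confirms it. The roll at crop (624,328), which measures 56 mm, is the wanted yellow roll; those at (612,180) and (690,68) are about 41 mm. Teal is at crop (400,459) and the stand at (108,381). The tool's y axis points 67.6° from world x, which suits both grasps, so no yaw is needed.

Request:
send_rows([
  {"tx":-0.019,"ty":-0.0215},
  {"tx":-0.019,"ty":-0.0215},
  {"tx":-0.019,"ty":-0.0215},
  {"tx":-0.019,"ty":-0.0215},
  {"tx":-0.019,"ty":-0.0215},
  {"tx":-0.019,"ty":-0.0215},
  {"tx":-0.019,"ty":-0.0215},
  {"tx":-0.019,"ty":-0.0215},
  {"tx":-0.019,"ty":-0.0215},
  {"tx":-0.019,"ty":-0.0215},
  {"tx":-0.019,"ty":-0.0215},
  {"tx":-0.019,"ty":-0.0215},
], jaw=0.09)

```text
invalid input at $.targets[0]: expected keys tx, ty, tz, yaw
```

Request:
send_rows([
  {"tx":-0.019,"ty":-0.0215},
  {"tx":-0.019,"ty":-0.0215},
  {"tx":-0.019,"ty":-0.0215},
  {"tx":-0.019,"ty":-0.0215},
  {"tx":-0.019,"ty":-0.0215},
  {"tx":-0.019,"ty":-0.0215},
  {"tx":-0.019,"ty":-0.0215},
  {"tx":-0.019,"ty":-0.0215},
  {"tx":-0.019,"ty":-0.0215},
  {"tx":-0.019,"ty":-0.0215},
  {"tz":0.03},
  {"tz":0.03},
])

```text
invalid input at $.targets[0]: expected keys tx, ty, tz, yaw
```

```bash
cat >> h.py <<'E'
def go(x,y,z):
    s=state(); R=cv2.Rodrigues(s['orientation'])[0]
    print('t',round(s['time_s'],2),'pos',s['tool_pos'].round(4),'rot',R[:,1].round(3),'w',round(s['width'],4),'F',s['force'].round(1),'need t:',(R.T@(np.array([x,y,z])-s['tool_pos'])).round(4))
E
python3 -c "
from h import *
go(.4595,-.0732,.003)
a,_=grab('side','s1'); print(proj('side',[[.4595,-.0732,.024],state()['tool_pos']]))
cv2.imwrite('pics/s1c.png',cv2.resize(a[100:280,120:360,::-1],(800,600)))
"
```

```text
t 0.1 pos [0.2385 0.5772 0.2139] rot [ 0.382  0.924 -0.001] w 0.0916 F [ 0.3 -1.  -0.1] need t: [-0.4526 -0.5165  0.2116]
[[206.03726533 209.40139464]
 [ 78.76667332  42.30145964]]
```

View pics/s1c.png

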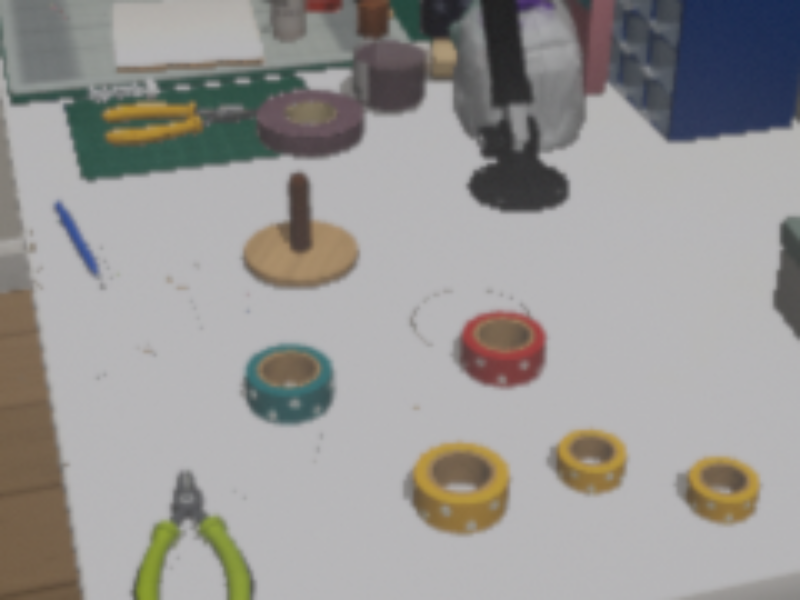

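The moves were refused because every row needs all four keys, so the arm has not moved. This crop still helps: teal's top is at crop (289,370), which is (206.7,211) in the full image, against a predicted (206,209.4). The two cameras agree.

Request:
send_rows([
  {"tx":-0.019,"ty":-0.0215,"tz":0,"yaw":0},
  {"tx":-0.019,"ty":-0.0215,"tz":0,"yaw":0},
  {"tx":-0.019,"ty":-0.0215,"tz":0,"yaw":0},
  {"tx":-0.019,"ty":-0.0215,"tz":0,"yaw":0},
  {"tx":-0.019,"ty":-0.0215,"tz":0,"yaw":0},
  {"tx":-0.019,"ty":-0.0215,"tz":0,"yaw":0},
  {"tx":-0.019,"ty":-0.0215,"tz":0,"yaw":0},
  {"tx":-0.019,"ty":-0.0215,"tz":0,"yaw":0},
  {"tx":-0.019,"ty":-0.0215,"tz":0,"yaw":0},
  {"tx":-0.019,"ty":-0.0215,"tz":0,"yaw":0},
  {"tx":-0.019,"ty":-0.0215,"tz":0,"yaw":0},
  {"tx":-0.019,"ty":-0.0215,"tz":0,"yaw":0},
], jaw=0.09)

```text
time_s: 1.15
tool_pos: [0.3509, 0.2508, 0.2145]
orientation: [-0.611, -3.082, 0.0]
force: [0.9, 0.4, 0.5]
width: 0.0899
finger_force: 0.0
```

Request:
send_rows([
  {"tx":-0.019,"ty":-0.0215,"tz":0,"yaw":0},
  {"tx":-0.019,"ty":-0.0215,"tz":0,"yaw":0},
  {"tx":-0.019,"ty":-0.0215,"tz":0,"yaw":0},
  {"tx":-0.019,"ty":-0.0215,"tz":0,"yaw":0},
  {"tx":-0.019,"ty":-0.0215,"tz":0,"yaw":0},
  {"tx":-0.019,"ty":-0.0215,"tz":0,"yaw":0},
  {"tx":-0.019,"ty":-0.0215,"tz":0,"yaw":0},
  {"tx":-0.019,"ty":-0.0215,"tz":0,"yaw":0},
  {"tx":-0.019,"ty":-0.0215,"tz":0,"yaw":0},
  {"tx":-0.019,"ty":-0.0215,"tz":0,"yaw":0},
  {"tx":-0.019,"ty":-0.0215,"tz":0,"yaw":0},
  {"tx":0,"ty":0,"tz":0.03,"yaw":0},
])

```text
time_s: 2.15
tool_pos: [0.4588, -0.0503, 0.1885]
orientation: [0.613, 3.071, -0.001]
force: [1.5, 0.3, -0.1]
width: 0.0898
finger_force: 0.0
```

```bash
python3 -c "
from h import *
go(.4595,-.0732,.003)"
```

```text
t 2.15 pos [ 0.4588 -0.0503  0.1885] rot [0.384 0.923 0.002] w 0.0898 F [ 1.5  0.3 -0.1] need t: [-0.0076 -0.0212  0.1856]
```

Request:
send_rows([
  {"tx":-0.008,"ty":-0.0212,"tz":0,"yaw":0},
  {"tx":0,"ty":0,"tz":0.03,"yaw":0},
  {"tx":0,"ty":0,"tz":0.03,"yaw":0},
  {"tx":0,"ty":0,"tz":0.03,"yaw":0},
  {"tx":0,"ty":0,"tz":0.03,"yaw":0},
  {"tx":0,"ty":0,"tz":0,"yaw":0},
  {"tx":0,"ty":0,"tz":0,"yaw":0},
  {"tx":0,"ty":0,"tz":0,"yaw":0},
])

```text
time_s: 2.82
tool_pos: [0.4537, -0.069, 0.0657]
orientation: [0.611, 3.081, 0.0]
force: [-0.3, 0.4, 0.8]
width: 0.0903
finger_force: 0.0
```

```bash
python3 -c "
from h import *
go(.4595,-.0732,.004)
for n in ('side',):
    a,_=grab(n,'g1')
    cv2.imwrite('pics/g1c.png',cv2.resize(a[100:280,120:360,::-1],(800,600)))
"
```

```text
t 2.82 pos [ 0.4537 -0.069   0.0657] rot [0.382 0.924 0.   ] w 0.0903 F [-0.3  0.4  0.8] need t: [-0.007  -0.0017  0.0617]
```

View pics/g1c.png

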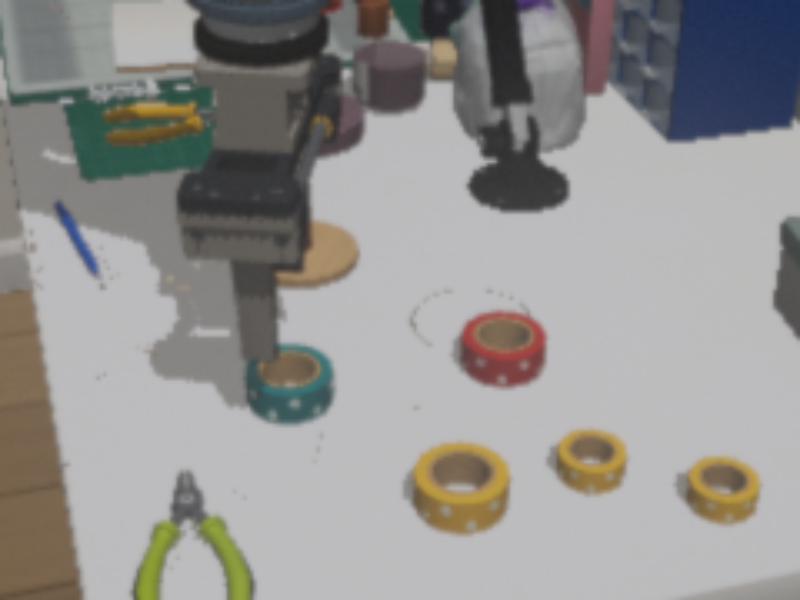

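The fingers straddle the teal roll, with the near fingertip at crop (260,355), still above it. I'll correct -7 mm in tx, then descend and grip.

Request:
send_rows([
  {"tx":-0.007,"ty":-0.0017,"tz":0,"yaw":0},
  {"tx":0,"ty":0,"tz":0.02,"yaw":0},
  {"tx":0,"ty":0,"tz":0.02,"yaw":0},
  {"tx":0,"ty":0,"tz":0.021,"yaw":0},
  {"tx":0,"ty":0,"tz":0,"yaw":0},
  {"tx":0,"ty":0,"tz":0,"yaw":0},
])

```text
time_s: 3.37
tool_pos: [0.4592, -0.0733, 0.0041]
orientation: [-0.611, -3.081, 0.0]
force: [0.0, 0.7, 0.2]
width: 0.0899
finger_force: 0.0
```

Request:
send_rows([
  {"tx":0,"ty":0,"tz":0,"yaw":0},
  {"tx":0,"ty":0,"tz":0,"yaw":0},
  {"tx":0,"ty":0,"tz":0,"yaw":0},
  {"tx":0,"ty":0,"tz":0,"yaw":0},
  {"tx":0,"ty":0,"tz":0,"yaw":0},
  {"tx":0,"ty":0,"tz":0,"yaw":0},
  {"tx":0,"ty":0,"tz":0,"yaw":0},
  {"tx":0,"ty":0,"tz":0,"yaw":0},
], jaw=0.045, squeeze=15)

```text
time_s: 4.03
tool_pos: [0.4592, -0.0732, 0.0041]
orientation: [0.612, 3.081, 0.0]
force: [-0.5, 0.1, 6.7]
width: 0.0564
finger_force: 15.0
```

```bash
python3 -c "
from h import *
go(.5045,.0862,.11)"
```

```text
t 4.03 pos [ 0.4592 -0.0732  0.0041] rot [0.382 0.924 0.   ] w 0.0564 F [-0.5  0.1  6.7] need t: [ 0.019   0.1646 -0.1059]
```

Request:
send_rows([
  {"tx":0,"ty":0,"tz":-0.018,"yaw":0},
  {"tx":0,"ty":0,"tz":-0.022,"yaw":0},
  {"tx":0,"ty":0,"tz":-0.022,"yaw":0},
  {"tx":0,"ty":0,"tz":-0.022,"yaw":0},
  {"tx":0,"ty":0,"tz":-0.022,"yaw":0},
  {"tx":0,"ty":0,"tz":0,"yaw":0},
])

```text
time_s: 4.53
tool_pos: [0.4611, -0.0735, 0.1131]
orientation: [0.61, 3.076, 0.0]
force: [1.1, -0.7, -0.3]
width: 0.0562
finger_force: 15.0
```

Request:
send_rows([
  {"tx":0.0019,"ty":0.0165,"tz":0,"yaw":0},
  {"tx":0.0019,"ty":0.0165,"tz":0,"yaw":0},
  {"tx":0.0019,"ty":0.0165,"tz":0,"yaw":0},
  {"tx":0.0019,"ty":0.0165,"tz":0,"yaw":0},
  {"tx":0.0019,"ty":0.0165,"tz":0,"yaw":0},
  {"tx":0.0019,"ty":0.0165,"tz":0,"yaw":0},
  {"tx":0.0019,"ty":0.0165,"tz":0,"yaw":0},
  {"tx":0.0019,"ty":0.0165,"tz":0,"yaw":0},
  {"tx":0.0019,"ty":0.0165,"tz":0,"yaw":0},
  {"tx":0.0019,"ty":0.0165,"tz":0,"yaw":0},
  {"tx":0,"ty":0,"tz":0,"yaw":0},
  {"tx":0,"ty":0,"tz":0,"yaw":0},
])

```text
time_s: 5.53
tool_pos: [0.5038, 0.0869, 0.1087]
orientation: [-0.609, -3.081, 0.001]
force: [-0.6, 0.2, -0.2]
width: 0.0567
finger_force: 15.0
```

```bash
python3 -c "
from h import *
go(.5045,.0862,.017)
a,_=grab('side','g2')
cv2.imwrite('pics/g2c.png',cv2.resize(a[90:225,140:320,::-1],(800,600)))
"
```

```text
t 5.53 pos [0.5038 0.0869 0.1087] rot [ 0.38   0.925 -0.001] w 0.0567 F [-0.6  0.2 -0.2] need t: [-0.001  -0.0003  0.0917]
```

View pics/g2c.png

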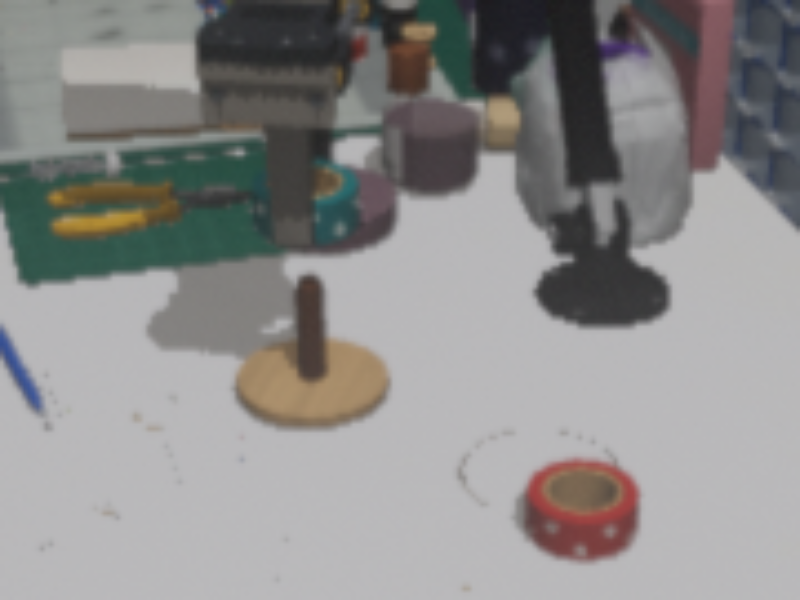

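The teal roll hangs level at crop (305,205), above and in line with the post tip at (310,280). Lowering.

Request:
send_rows([
  {"tx":0,"ty":0,"tz":0.015,"yaw":0},
  {"tx":0,"ty":0,"tz":0.015,"yaw":0},
  {"tx":0,"ty":0,"tz":0.015,"yaw":0},
  {"tx":0,"ty":0,"tz":0.015,"yaw":0},
  {"tx":0,"ty":0,"tz":0.012,"yaw":0},
  {"tx":0,"ty":0,"tz":0.012,"yaw":0},
  {"tx":0,"ty":0,"tz":0.007,"yaw":0},
  {"tx":0,"ty":0,"tz":0,"yaw":0},
  {"tx":0,"ty":0,"tz":0,"yaw":0},
])

```text
time_s: 6.33
tool_pos: [0.5039, 0.086, 0.0184]
orientation: [-0.612, -3.08, 0.001]
force: [-0.2, 0.1, 0.2]
width: 0.0565
finger_force: 15.0
```

Request:
send_rows([
  {"tx":0,"ty":0,"tz":0.002,"yaw":0},
  {"tx":0,"ty":0,"tz":0,"yaw":0},
  {"tx":0,"ty":0,"tz":0,"yaw":0},
])

```text
time_s: 6.58
tool_pos: [0.5046, 0.0866, 0.0171]
orientation: [0.611, 3.081, 0.0]
force: [0.4, -1.1, -0.7]
width: 0.0564
finger_force: 15.0
```

Request:
send_rows([
  {"tx":0,"ty":0,"tz":0,"yaw":0},
  {"tx":0,"ty":0,"tz":0,"yaw":0},
  {"tx":0,"ty":0,"tz":0,"yaw":0},
  {"tx":0,"ty":0,"tz":0,"yaw":0},
  {"tx":0,"ty":0,"tz":0,"yaw":0},
  {"tx":0,"ty":0,"tz":-0.02,"yaw":0},
  {"tx":0,"ty":0,"tz":-0.03,"yaw":0},
  {"tx":0,"ty":0,"tz":-0.03,"yaw":0},
  {"tx":0,"ty":0,"tz":-0.03,"yaw":0},
  {"tx":0,"ty":0,"tz":-0.01,"yaw":0},
  {"tx":0,"ty":0,"tz":0,"yaw":0},
], jaw=0.085)

```text
time_s: 7.5
tool_pos: [0.5061, 0.0869, 0.1391]
orientation: [0.611, 3.077, 0.003]
force: [0.2, 0.9, 0.3]
width: 0.085
finger_force: 0.0
```

```bash
python3 -c "
from h import *
go(.5318,-.1977,.0042)
"
```

```text
t 7.5 pos [0.5061 0.0869 0.1391] rot [0.382 0.924 0.003] w 0.085 F [0.2 0.9 0.3] need t: [-0.1318 -0.2536  0.1348]
```

Request:
send_rows([
  {"tx":-0.012,"ty":-0.023,"tz":0,"yaw":0},
  {"tx":-0.012,"ty":-0.023,"tz":0,"yaw":0},
  {"tx":-0.012,"ty":-0.023,"tz":0,"yaw":0},
  {"tx":-0.012,"ty":-0.023,"tz":0,"yaw":0},
  {"tx":-0.012,"ty":-0.023,"tz":0,"yaw":0},
  {"tx":-0.012,"ty":-0.023,"tz":0,"yaw":0},
  {"tx":-0.012,"ty":-0.023,"tz":0,"yaw":0},
  {"tx":-0.012,"ty":-0.023,"tz":0,"yaw":0},
  {"tx":-0.012,"ty":-0.023,"tz":0,"yaw":0},
  {"tx":-0.012,"ty":-0.023,"tz":0,"yaw":0},
  {"tx":-0.012,"ty":-0.023,"tz":0,"yaw":0},
  {"tx":0,"ty":0,"tz":0,"yaw":0},
])

```text
time_s: 8.5
tool_pos: [0.5294, -0.2011, 0.1347]
orientation: [-0.614, -3.08, 0.001]
force: [-1.1, -0.0, 0.9]
width: 0.0851
finger_force: 0.0
```

Request:
send_rows([
  {"tx":0,"ty":0,"tz":0.03,"yaw":0},
  {"tx":0,"ty":0,"tz":0.03,"yaw":0},
  {"tx":0,"ty":0,"tz":0.02,"yaw":0},
  {"tx":0,"ty":0,"tz":0,"yaw":0},
  {"tx":0,"ty":0,"tz":0,"yaw":0},
])

```text
time_s: 8.92
tool_pos: [0.5281, -0.1966, 0.0547]
orientation: [-0.61, -3.077, -0.001]
force: [-0.1, -0.4, 0.2]
width: 0.0847
finger_force: 0.0
```

```bash
python3 -c "
from h import *
go(.5318,-.1977,.0042)
a,_=grab('side','g3')
cv2.imwrite('pics/g3c.png',cv2.resize(a[120:285,140:360,::-1],(800,600)))
"
```

```text
t 8.92 pos [ 0.5281 -0.1966  0.0547] rot [ 0.382  0.924 -0.   ] w 0.0847 F [-0.1 -0.4  0.2] need t: [-0.0041  0.0004  0.0505]
```

View pics/g3c.png

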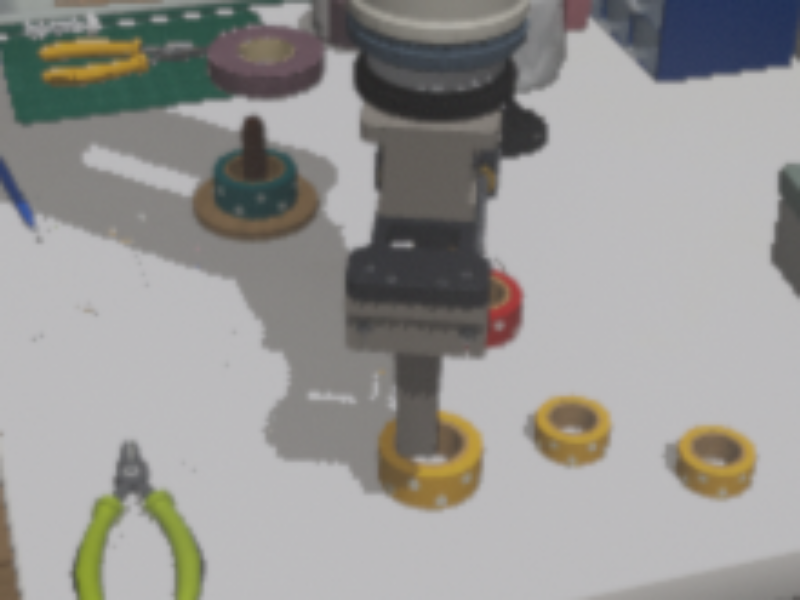

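The teal roll lies flat on the base around the post, at crop (256,182). The jaws straddle the large yellow roll at (431,457). Correcting 4 mm, then descending and gripping.

Request:
send_rows([
  {"tx":-0.004,"ty":0,"tz":0,"yaw":0},
  {"tx":0,"ty":0,"tz":0.02,"yaw":0},
  {"tx":0,"ty":0,"tz":0.02,"yaw":0},
  {"tx":0,"ty":0,"tz":0.01,"yaw":0},
  {"tx":0,"ty":0,"tz":0,"yaw":0},
  {"tx":0,"ty":0,"tz":0,"yaw":0},
])

```text
time_s: 9.47
tool_pos: [0.5337, -0.1992, 0.0071]
orientation: [0.611, 3.081, -0.0]
force: [-1.0, 0.9, -0.4]
width: 0.085
finger_force: 0.0
```

Request:
send_rows([
  {"tx":0,"ty":0,"tz":0,"yaw":0},
  {"tx":0,"ty":0,"tz":0,"yaw":0},
  {"tx":0,"ty":0,"tz":0,"yaw":0},
  {"tx":0,"ty":0,"tz":0,"yaw":0},
  {"tx":0,"ty":0,"tz":0,"yaw":0},
  {"tx":0,"ty":0,"tz":0,"yaw":0},
  {"tx":0,"ty":0,"tz":0,"yaw":0},
  {"tx":0,"ty":0,"tz":0,"yaw":0},
], jaw=0.045, squeeze=15)

```text
time_s: 10.13
tool_pos: [0.5337, -0.1993, 0.0071]
orientation: [0.611, 3.081, -0.0]
force: [-1.0, 0.3, 5.3]
width: 0.0561
finger_force: 15.0
```

Request:
send_rows([
  {"tx":0,"ty":0,"tz":-0.018,"yaw":0},
  {"tx":0,"ty":0,"tz":-0.022,"yaw":0},
  {"tx":0,"ty":0,"tz":-0.022,"yaw":0},
  {"tx":0,"ty":0,"tz":-0.022,"yaw":0},
  {"tx":0,"ty":0,"tz":-0.022,"yaw":0},
  {"tx":0,"ty":0,"tz":0,"yaw":0},
  {"tx":0,"ty":0,"tz":0,"yaw":0},
])

```text
time_s: 10.72
tool_pos: [0.534, -0.1994, 0.1134]
orientation: [0.611, 3.079, -0.001]
force: [-0.6, 0.7, -1.5]
width: 0.0565
finger_force: 15.0
```

```bash
python3 -c "
from h import *
go(.5043,.0864,.11)"
```

```text
t 10.72 pos [ 0.534  -0.1994  0.1134] rot [0.382 0.924 0.   ] w 0.0565 F [-0.6  0.7 -1.5] need t: [0.1366 0.2528 0.0031]
```

Request:
send_rows([
  {"tx":0.0125,"ty":0.023,"tz":0,"yaw":0},
  {"tx":0.0125,"ty":0.023,"tz":0,"yaw":0},
  {"tx":0.0125,"ty":0.023,"tz":0,"yaw":0},
  {"tx":0.0125,"ty":0.023,"tz":0,"yaw":0},
  {"tx":0.0125,"ty":0.023,"tz":0,"yaw":0},
  {"tx":0.0125,"ty":0.023,"tz":0,"yaw":0},
  {"tx":0.0125,"ty":0.023,"tz":0,"yaw":0},
  {"tx":0.0125,"ty":0.023,"tz":0,"yaw":0},
  {"tx":0.0125,"ty":0.023,"tz":0,"yaw":0},
  {"tx":0.0125,"ty":0.023,"tz":0,"yaw":0},
  {"tx":0.0116,"ty":0.0228,"tz":0,"yaw":0},
  {"tx":0,"ty":0,"tz":0,"yaw":0},
])

```text
time_s: 11.72
tool_pos: [0.5023, 0.0898, 0.111]
orientation: [-0.608, -3.08, -0.0]
force: [-0.1, 0.2, 0.2]
width: 0.0566
finger_force: 15.0
```

Request:
send_rows([
  {"tx":0,"ty":0,"tz":0,"yaw":0},
  {"tx":0,"ty":0,"tz":0,"yaw":0},
])

```text
time_s: 11.88
tool_pos: [0.5029, 0.0863, 0.1115]
orientation: [-0.61, -3.08, 0.001]
force: [-0.2, -0.7, -0.3]
width: 0.0561
finger_force: 15.0
```

```bash
python3 -c "
from h import *
go(.5043,.0864,.045)
a,_=grab('side','g4')
cv2.imwrite('pics/g4c.png',cv2.resize(a[90:225,140:320,::-1],(800,600)))
"
```

```text
t 11.88 pos [0.5029 0.0863 0.1115] rot [ 0.381  0.925 -0.001] w 0.0561 F [-0.2 -0.7 -0.3] need t: [-0.0013  0.0007  0.0665]
```

View pics/g4c.png

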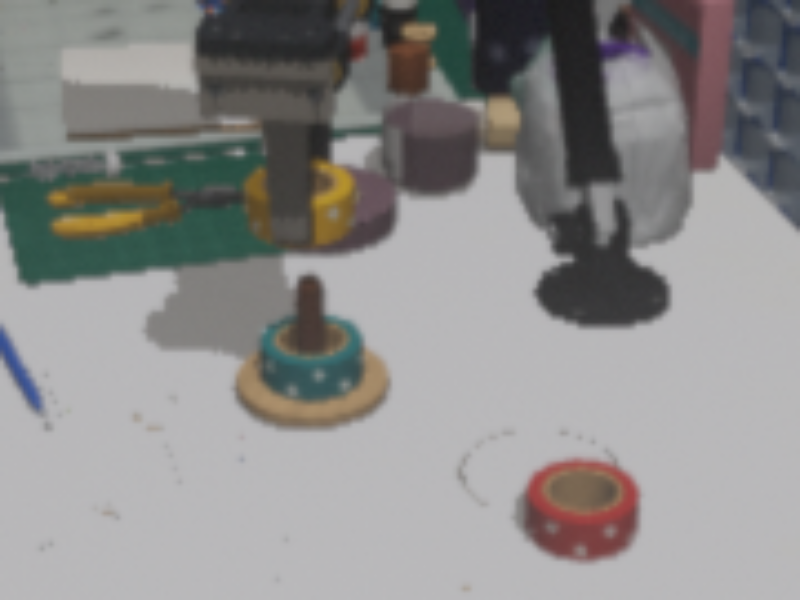

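The yellow roll is held level at crop (301,203), about 3 mm short of the post's axis at (309,280) but well inside the 9 mm clearance. I'll nudge it and lower.

Request:
send_rows([
  {"tx":-0.003,"ty":0.001,"tz":0,"yaw":0},
  {"tx":0,"ty":0,"tz":0.012,"yaw":0},
  {"tx":0,"ty":0,"tz":0.012,"yaw":0},
  {"tx":0,"ty":0,"tz":0.012,"yaw":0},
  {"tx":0,"ty":0,"tz":0.012,"yaw":0},
  {"tx":0,"ty":0,"tz":0.01,"yaw":0},
  {"tx":0,"ty":0,"tz":0.007,"yaw":0},
  {"tx":0,"ty":0,"tz":0,"yaw":0},
  {"tx":0,"ty":0,"tz":0,"yaw":0},
])

```text
time_s: 12.68
tool_pos: [0.5068, 0.0861, 0.0474]
orientation: [-0.612, -3.081, 0.0]
force: [-0.1, -0.3, -0.2]
width: 0.0566
finger_force: 15.0
```

Request:
send_rows([
  {"tx":0,"ty":0,"tz":0.0035,"yaw":0},
  {"tx":0,"ty":0,"tz":0,"yaw":0},
  {"tx":0,"ty":0,"tz":0,"yaw":0},
])

```text
time_s: 12.93
tool_pos: [0.507, 0.0865, 0.0444]
orientation: [0.611, 3.081, 0.0]
force: [0.2, -0.1, -0.2]
width: 0.0561
finger_force: 15.0
```

Request:
send_rows([
  {"tx":0,"ty":0,"tz":0,"yaw":0},
  {"tx":0,"ty":0,"tz":0,"yaw":0},
  {"tx":0,"ty":0,"tz":0,"yaw":0},
  {"tx":0,"ty":0,"tz":0,"yaw":0},
  {"tx":0,"ty":0,"tz":0,"yaw":0},
  {"tx":0,"ty":0,"tz":-0.02,"yaw":0},
  {"tx":0,"ty":0,"tz":-0.03,"yaw":0},
  {"tx":0,"ty":0,"tz":-0.03,"yaw":0},
  {"tx":0,"ty":0,"tz":-0.03,"yaw":0},
  {"tx":0,"ty":0,"tz":0,"yaw":0},
  {"tx":0,"ty":0,"tz":0,"yaw":0},
], jaw=0.085)

```text
time_s: 13.85
tool_pos: [0.508, 0.0866, 0.1556]
orientation: [0.611, 3.078, 0.002]
force: [-1.0, -0.4, -0.6]
width: 0.0852
finger_force: 0.0
```

```bash
python3 -c "
from h import *
a,_=grab('side','g5')
cv2.imwrite('pics/g5c.png',cv2.resize(a[90:225,140:320,::-1],(800,600)))
"
```

```text
(no output)
```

View pics/g5c.png

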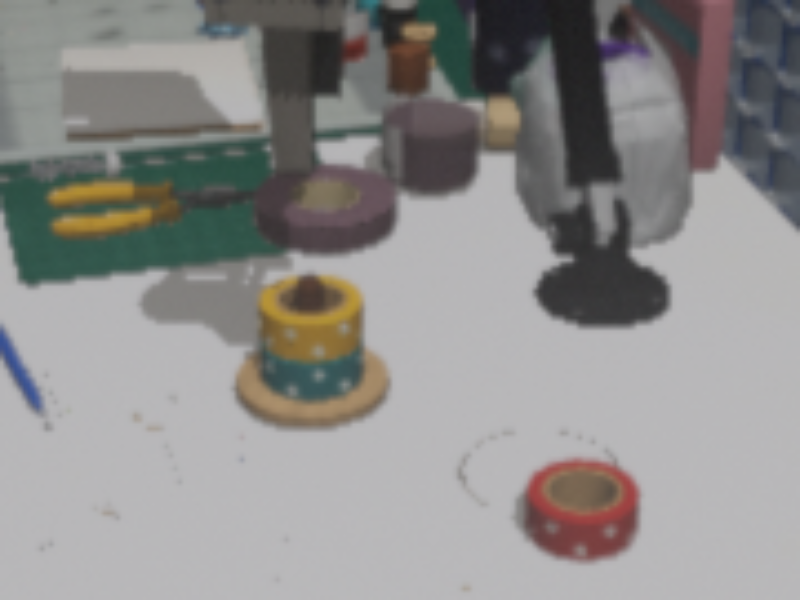

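The yellow roll (311,315) sits flat on the teal roll (311,370), with the post tip showing at (311,292). The red roll has not moved and the gripper is clear.

```bash
python3 -c "
from station import sign_off
print(sign_off())"
```

```text
the job is handed in; nothing more can be done
None
```

The teal roll is on the post at the base with the large yellow roll on top of it, both lying flat; the red roll was left where it was, and the job was handed in at about 14 s on the robot's clock.

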